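Drift a seized hinge pin out of a board test fixture

TASK

The hinge pin of the test fixture's lid has seized, and the lid has to be changed. With the drift punch, push the pin out from its plain, sunk end until you feel that it has come loose in the hinge, and lay the punch back down on the worktop. Then draw the pin out by its head end and lay it gently in the shallow parts tray. Leave the lid on its posts and the tray, the loupe and the solder spool where they stand.

Things in the scene. Friction and masses are not known exactly. Their poses are not given: they have to be found in the camera images.
- fixture: board test fixture screwed to the worktop: grey housing 120 x 72 mm (x, y), metal top plate at 34 mm, board under a clear lid, low lugs 76 mm out at front and back. Origin: centre of its underside; front faces its -x. The hinge is at the back, its axis parallel to the fixture's y at x = 44 mm, z = 56 mm: two metal ears (|y| 20 to 36 mm, tops at 70 mm) and the lid's knuckle between
- near_bore (a point): mouth of the 10.6 mm bore in the ear on the fixture's -y side, on the hinge axis, in the ear's outer face (flush with the housing's side; nothing stands beyond it). Axes as the fixture's. The plain end of the pin is sunk 3 mm in this bore; pushed here the pin goes out towards the fixture's +y, its only way out
- head_ear: the ear on the +y side; origin on the hinge axis in its outer face, axes as the fixture's. The pin's head sits in its counterbore (16 mm wide, 6 deep). Inside, it bites the pin's serrations: 7 to 16 N of resistance until they are past that spot, after some 22 to 28 mm (hidden, differs), then under 3 N: the pin is loose, hangs 1 to 3 mm lower, and stays in the hinge up to 40 mm of travel
- pin_mid (a point): hinge pin, dark steel, 35 g, 68.5 mm long, level in the hinge, 0.4 mm below the bore axis; this point is half-way along it, on its axis; own y runs to the head. Shank 8 mm thick; head 13 mm across, 4 mm thick, at the +y end; the 28 mm next to the head are serrated, 9.9 mm thick. At the start both its ends lie below the ears' faces, so that it cannot be gripped
- punch_grip (a point): drift punch lying on the worktop: dark steel octagonal body 14 mm across flats, 50 mm long, then a 6 mm taper and a slim round nose 6 mm thick, 44 mm long; 104 mm in all, about 80 g. This point is the middle of the body, on its axis, 7 mm up; own x points along the punch to the nose. Grasp across the body
- punch_tip (a point): flat end of the punch's nose, on its axis, 75 mm from punch_grip; axes as punch_grip
- lid_mid (a point): the fixture's clear lid, 88 x 64 x 6 mm, about 250 g, lying loose on four posts, kept only by the pin through its knuckle (bore 12 mm: it does not press on the pin); this point is the middle of the plate, 59 mm above the worktop
- tray: shallow blue parts tray with a few flat chips shown in it (they do not obstruct), 150 x 100 x 12 mm, 300 g, walls and floor 2 mm thick; origin: centre of its underside, x along its long side
- loupe: black eye loupe, 40 mm across, 36 mm high, beyond the fixture; a bystander; origin: centre of its underside
- spool: orange solder spool, 56 x 72 x 35 mm, beyond the punch; a bystander; origin: centre of its underside

How it is judged:
On the way, in this order (a step that is already met when the one before it is completed fails the run):
1. the punch's nose bears on the sunk end of the pin, in the near ear's bore (contact force between punch and pin above 4 N and y of punch_tip in the frame of fixture between -0.036 and -0.02 m), for 0.05 s.
2. driven by the punch alone, the pin has come loose (its serrations out of the ear's bite) and is still in the hinge (contact force between head_ear and pin below 1.5 N and y of pin_mid in the frame of fixture between 0.021 and 0.044 m and contact force between the fingers and pin below 0.1 N), for 0.2 s.
At the end, for the whole second after the job is handed in: the pin lies at rest in the parts tray (its middle within the tray's walls and under 20 mm above the worktop); the punch lies at rest flat on the worktop, outside the tray; the lid still lies level on its posts; the tray, the loupe and the spool have not been pushed away (x of pin_mid in the frame of tray between -0.065 and 0.065 m and y of pin_mid in the frame of tray between -0.042 and 0.042 m and height (world z) of pin_mid below 0.02 m and linear speed of each of pin, punch below 0.02 m/s and height (world z) of punch_grip below 0.016 m and horizontal distance between punch_grip and tray above 0.09 m and height (world z) of lid_mid above 0.054 m and angle between lid_mid's own z axis and vertical below 0.06 rad); the robot touches nothing.
It fails at once if the pin falls on the worktop (height (world z) of pin_mid below 0.02 m and horizontal distance between pin_mid and tray above 0.12 m).
It fails at once if the pin is dropped or flung into the tray instead of laid (it moves faster than 0.7 m/s within 40 mm of the worktop) (height (world z) of pin_mid below 0.04 m and linear speed of pin above 0.7 m/s).
It fails at once if the punch is rammed against the fixture with more than 60 N (contact force between punch and fixture above 60 N).
It fails at once if the lid is shifted by more than 15 mm (distance of lid_mid from where it was at the start of the episode above 0.015 m).
It fails at once if the loupe or the spool is moved by more than 15 mm, or the tray by more than 30 mm (distance of any of loupe, spool from where it was at the start of the episode above 0.015 m or distance of tray from where it was at the start of the episode above 0.03 m).
It also fails if it takes over 61 s, if anything falls off the work surface, if the arm or the gripper's body presses on something with over 40 N, if the wrist force passes 120 N, or if a joint passes its speed limit or range.

ROBOT

A 6-joint arm with a two-finger parallel gripper is mounted at the origin on a cart in front of the work surface, level with it; the furniture and walls round the work are solid. World frame = base frame: x ahead of the robot, y to its left, z up, the work surface at z = 0. Lengths are in m, angles in rad, forces in N, time in s.
With the tool pointing down it reaches from about 0.35 to 0.775 m from the base axis. Payload 5.5 kg.
Tool frame: the origin (TCP) lies midway between the tips of the shut fingers; the grasp point (between the pads) lies grip_point_offset behind it (grip_point_offset is the distance from the TCP to the grasp point, in m); z points along the fingers, y is the direction in which the jaws open and shut (so a half turn about z gives the same grasp; the last joint's range is limited). The gripper opens to 85 mm and grips with 20 to 120 N. Pads are 22 mm wide; open, the fingers measure 114 mm over their backs; the gripper's body (76 mm by 85 mm) begins 54 mm behind the grasp point. The pads swing forward as they close: fully open they stand 13 mm farther back than shut.
Start: joints at [1.134, 0.313, 0.046, 1.304, 0, 1.431], TCP at [0.168, 0.55, 0.231] pointing down, gripper open.
Joint ranges: [-2.76, 2.76], [-0.86, 1.69], [-1.03, 1.26], [-2.2, 2.34], [-1.47, 1.5], [-3.14, 3.14]. Speed limits (rad/s): [2.57, 2.57, 3.14, 3.14, 3.14, 3.14].

INTERFACE

Orientations are given as a unit quaternion [w, x, y, z].
In Python, from workcell import * gives the robot as it stands.
- The arm moves only by the tool send_rows, never from a script. Its argument "series" is one flat list of numbers, 7 for each row, row after row: the shift along the tool's x, y, z in cm, then the turn, a rotation vector about the tool's x, y, z in degrees, then the opening, from 0 (shut) to 1 (fully open). A call has 1 to 10 rows; each row is the pose to reach, as a shift and turn from the pose commanded when the call began, along the tool's axes at that moment; what a row does not reach only later rows make up. A row lasts 1/12 s, in which the tool goes at most 41.7 mm and 7.16 degrees, less where a joint would pass 70% of its speed; a pose out of reach is approached as far as the arm can. A call with a gripper value outside its range is refused whole. The fingers move at their own pace and stop on an object; "newtons" is the grip in N (left out, the last holds). Time passes only in rows, so rows that repeat a pose let the fingers close. It gives the time, the measured TCP pose, the force and the opening at its end, in the units of the state.
- get_state(): the state, without advancing time (a new reading comes with each control period).
- read_camera(name): name is "scene" or "side" or "wrist"; returns the picture (420x560x3 uint8, blue, green, red); there is no depth.
- camera_info(name): a dict with "K" (3x3 intrinsics, pixels), "D" ([k1, k2, p1, p2, k3] as OpenCV has them; the pictures are not rectified), "xyz" and "attitude" of the camera in the world. Camera axes: x right, y down, z forward; pixel columns grow to the right and rows downward; lengths in m; the calibration is good to about 2 mm. A picture is of the moment at which its call begins: read the wrist's pose just before it. camera_info takes no time and is no camera call; for the wrist camera it gives the pose at the moment of the call.
- hand_in(): hands the job in, once; it reports no verdict.
Trained networks look in the newest picture that a camera, given by its name, has taken for a name from the list of things; names that differ only in an ending like _2 or _b are one class to them, and where a whole thing is asked for, a point or a joint stands for the part that bears it (a point fixed in the world has none). Each returns a list of dicts, best first, with "p" (0 to 1); they miss things now and then, are a little off and sometimes report something else, mostly with a low value. They report only what shows in the picture. A call takes as long as a camera call.
- silhouettes(camera, label): "pixels" (420x560 bool, what is visible of it) and "box" ([left, top, width, height] in pixels, round what is visible of it).
The state is a dict: "clock": time; "joint_pos": joint angles; "qvel": joint speeds; "tau": joint torques, N m; "tcp_pos": TCP position; "orientation": TCP orientation; "wrist_force": force on the tool from outside, world axes, zero at the start; "ft_torque": the same for the moment, N m; "finger_gap": finger opening in m.
Only numpy, scipy, OpenCV 4.12 (cv2) and the standard library are available. Lean on these libraries where they do the work, as an engineer would, in place of code of your own. Each camera call takes 0.05 s, during which the arm holds its last target. There are 200 camera calls.

## Working session

There is one attempt and no reset: what is moved stays moved. The work goes in short steps, Python scripts to look and compute and a tool call to move; the robot and the scene stay as the last step left them, time stands still between calls to the robot, and variables do not carry over. Pictures are saved under pics/ and viewed, about 8 in all and at most 12, crops included, and the job is handed in when it is done.

Besides the shell and the picture viewer there is one more tool, called after "Call:" in YAML: its name, and indented under it one key for each argument. send_rows: Moves the arm, as the interface text tells. Its arguments: {"type":"object","properties":{"series":{"type":"array"},"newtons":{"type":"number"}},"required":["series"]}

```bash
ls; mkdir -p pics; cat > h.py <<'E'
from workcell import *
import numpy as np, cv2
from scipy.spatial.transform import Rotation as R
def rot(q): return R.from_quat([q[1],q[2],q[3],q[0]])
def cam(n):
    c=camera_info(n); a=np.array(c["attitude"],float)
    M=rot(a).as_matrix() if a.size==4 else a.reshape(3,3)
    return np.array(c["K"],float),np.array(c["D"],float),np.array(c["xyz"],float),M
def ray(n,px):
    K,D,t,M=cam(n)
    u=cv2.undistortPoints(np.array(px,float).reshape(-1,1,2),K,D).reshape(-1,2)
    return t,(M@np.c_[u,np.ones(len(u))].T).T
def atz(n,px,z):
    t,d=ray(n,px); return t+d*((z-t[2])/d[:,2])[:,None]
def proj(n,P):
    K,D,t,M=cam(n)
    rv=cv2.Rodrigues(M.T)[0]
    return cv2.projectPoints(np.array(P,float).reshape(-1,1,3),rv,-M.T@t,K,D)[0].reshape(-1,2)
E
python3 - <<'E'
from h import *
s=get_state();print(s)
for n in("scene","side","wrist"):
    print(n,camera_info(n))
    cv2.imwrite(f"pics/{n}0.png",read_camera(n))
    for l in("fixture","punch_grip","tray","loupe","spool","lid_mid","pin_mid"):
        for r in silhouettes(n,l)[:2]: print(l,round(r["p"],2),r["box"])
a=cv2.imread("pics/scene0.png");b=cv2.imread("pics/side0.png")
E
```

```text
pics
{'clock': 0.0, 'joint_pos': array([1.13441408e+00, 3.14010694e-01, 4.49642514e-02, 1.30360341e+00,
       4.97951457e-05, 1.43118505e+00]), 'qvel': array([ 2.72828646e-03,  2.38206057e-03,  2.11478495e-04,  8.96073069e-05,
       -3.03491819e-04,  1.26487263e-03]), 'tau': array([ 1.19615641e-03, -4.80624211e+01,  2.98533797e+01,  1.90538104e-02,
       -1.68352108e-04,  1.23603033e-05]), 'tcp_pos': array([0.16792948, 0.54939022, 0.230397  ]), 'orientation': array([-2.87102507e-04,  1.47841513e-01,  9.89010631e-01, -8.81522200e-04]), 'wrist_force': array([-0.06177946, -0.49073594, -0.39923013]), 'ft_torque': array([-0.01206608, -0.01953396, -0.02101402]), 'finger_gap': 0.08536463925383213}
scene {'K': array([[402.45246255,   0.        , 278.49779448],
       [  0.        , 402.45246255, 202.81725045],
       [  0.        ,   0.        ,   1.        ]]), 'D': array([-0.01686395,  0.        ,  0.        ,  0.        ,  0.        ]), 'xyz': array([0.06763993, 0.29366904, 0.55634477]), 'attitude': array([ 0.18203504, -0.36698718,  0.80985464, -0.41990369])}
punch_grip 0.54 [363.4, 19
[... 485 characters left out ...]
array([-0.46450634,  0.83856692, -0.24496835,  0.14501685])}
fixture 0.73 [244.6, 216.4, 54.5, 55.5]
punch_grip 0.71 [279.4, 315.9, 54.8, 28.5]
tray 0.75 [152.0, 182.7, 70.2, 40.0]
tray 0.36 [283.2, 312.5, 54.1, 32.6]
loupe 0.63 [297.1, 199.1, 21.8, 21.6]
spool 0.83 [367.8, 266.1, 38.1, 35.0]
lid_mid 0.97 [246.4, 204.1, 45.3, 39.4]
wrist {'K': array([[325.09430022,   0.        , 279.80548779],
       [  0.        , 325.09430022, 211.63896742],
       [  0.        ,   0.        ,   1.        ]]), 'D': array([-0.05760343,  0.        ,  0.        ,  0.        ,  0.        ]), 'xyz': array([0.09344874, 0.57276237, 0.37341633]), 'attitude': array([0.12548739, 0.7941168 , 0.58741433, 0.09260572])}
```

```bash
python3 - <<'E'
from h import *
a=cv2.imread("pics/scene0.png");b=cv2.imread("pics/side0.png")
c1=cv2.resize(a[130:370,150:430],None,fx=1.43,fy=1.43,interpolation=3)
c2=cv2.resize(b[170:360,140:420],None,fx=1.43*1,fy=1.43,interpolation=3)
h=np.zeros((600,800,3),np.uint8)
c1=cv2.resize(a[140:360,150:410],(400,338),interpolation=3);c2=cv2.resize(b[170:360,140:420],(560,380))
h[:338,:400]=c1; h[:338,400:]=cv2.resize(b[170:360,140:420],(400,271)).repeat(1,0)[:271] if 0 else 0
h=np.zeros((600,800,3),np.uint8); h[:300,:]=0
cv2.imwrite("pics/v1.png",np.hstack([cv2.resize(a[140:360,150:410],(400,338),interpolation=3),cv2.resize(b[170:360,140:365],(400,338),interpolation=3)]))
print("punch side z7",atz("side",[[279.4+27,316+14]],.007),"scene",atz("scene",[[381,200]],.007))
print("tray",atz("scene",[[219.6,308]],.006),atz("side",[[187,203]],.006))
print("lid",atz("scene",[[291.6,207]],.059),atz("side",[[269,224]],.059))
print("spool",atz("scene",[[329,167]],.017),atz("side",[[387,283]],.017),"loupe",atz("side",[[308,210]],.018))
E
```

```text
punch side z7 [[ 0.48350743 -0.42055303  0.007     ]] scene [[ 0.4870966  -0.41675803  0.007     ]]
tray [[0.47197386 0.05996406 0.006     ]] [[0.47972138 0.04026731 0.006     ]]
lid [[ 0.55461161 -0.18493581  0.059     ]] [[ 0.55232482 -0.19850262  0.059     ]]
spool [[ 0.6622943  -0.42336015  0.017     ]] [[ 0.66416105 -0.4151401   0.017     ]] loupe [[ 0.68761376 -0.14566268  0.018     ]]
```

View pics/v1.png

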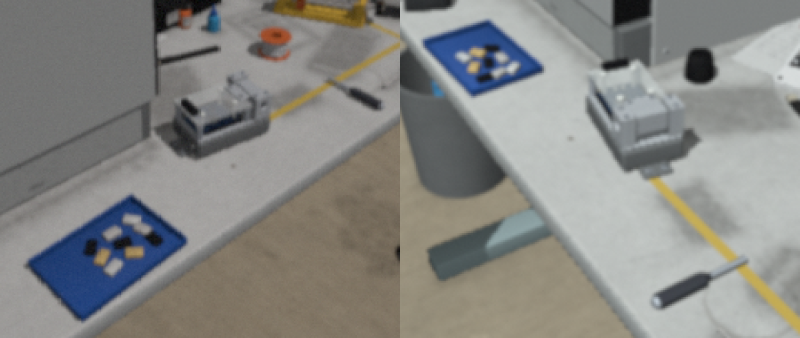

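Scene: tray at lower left, fixture with its ears on the world −y side (so fixture +x ≈ world −y, pin exits to world +x), punch at right, cabinet behind tray/fixture. The loupe is only visible from the side.

```bash
cat >> h.py <<'E'
def down(yaw): # tool z down, tool x at yaw
    c,s=np.cos(yaw),np.sin(yaw); return R.from_matrix(np.array([[c,s,0],[s,-c,0],[0,0,-1]]))
def go(p,yaw=None,Rt=None):
    s=get_state(); r=rot(s["orientation"]); d=r.inv().apply(np.array(p)-s["tcp_pos"])*100
    if Rt is None: Rt=down(yaw)
    return np.round(d,2),np.round((r.inv()*Rt).as_rotvec(degrees=True),1),"rows",np.linalg.norm(d)/4.17
def yaw():
    x=rot(get_state()["orientation"]).apply([1,0,0]); return np.arctan2(x[1],x[0])
E
python3 - <<'E'
from h import *
print("cab",atz("side",[[140+212*.5625,170+62*.5625]],0),atz("scene",[[249,228]],0))
print("cab scene left",atz("scene",[[150,140+185*.65],[249,228],[254,205]],0))
def px(x,y): return [140+(x-400)*.5625,170+y*.5625]
print("punch side",atz("side",[px(657,300),px(746,261)],.007))
sc=lambda x,y:[150+x*.65,140+y*.65]
print("punch scene",atz("scene",[sc(380,103),sc(329,82)],.007))
print("ear pix scene proj", np.degrees(yaw()))
print(go([.47,.05,.25],np.radians(120)),go([.47,.05,.25],np.radians(180)),go([.47,.05,.25],np.radians(90)))
E
```

```text
cab [[ 0.62208387 -0.04559038  0.        ]] [[ 0.61617917 -0.11772763  0.        ]]
cab scene left [[ 0.66421087  0.09279712  0.        ]
 [ 0.61617917 -0.11772763  0.        ]
 [ 0.67596082 -0.17979691  0.        ]]
punch side [[ 0.44397411 -0.41702833  0.007     ]
 [ 0.53995215 -0.42212453  0.007     ]]
punch scene [[ 0.44535841 -0.4221807   0.007     ]
 [ 0.5319669  -0.40806822  0.007     ]]
ear pix scene proj 162.99442715357145
(array([-43.48, -38.97,  -1.87]), array([ 0., -0., 43.]), 'rows', np.float64(14.010042021901093)) (array([-43.48, -38.97,  -1.87]), array([  0.,   0., -17.]), 'rows', np.float64(14.010042021901093)) (array([-43.48, -38.97,  -1.87]), array([ 0., -0., 73.]), 'rows', np.float64(14.010042021901093))
```

Call:
send_rows:
  series: [-43.5,-39,-2,0,0,-17,1,-43.5,-39,-2,0,0,-17,1,-43.5,-39,-2,0,0,-17,1,-43.5,-39,-2,0,0,-17,1,-43.5,-39,-2,0,0,-17,1,-43.5,-39,-2,0,0,-17,1,-43.5,-39,-2,0,0,-17,1,-43.5,-39,-2,0,0,-17,1,-43.5,-39,-2,0,0,-17,1,-43.5,-39,-2,0,0,-17,1]

```text
clock: 2.03
tcp_pos: [0.3822, 0.1945, 0.2459]
orientation: [0.0, -0.0, 1.0, 0.0]
wrist_force: [1.7, 0.6, 0.2]
finger_gap: 0.0855
```

```bash
python3 - <<'E'
from h import *
print(get_state()["tcp_pos"],np.degrees(yaw()))
print(go([.54,-.235,.26],np.pi))
E
```

```text
[0.38224142 0.19452493 0.24587116] -179.99192931343669
(array([-15.77, -42.95,  -1.42]), array([0. , 0.1, 0. ]), 'rows', np.float64(10.978370517778703))
```

Call:
send_rows:
  series: [-15.8,-43,-1.4,0,0,0,1,-15.8,-43,-1.4,0,0,0,1,-15.8,-43,-1.4,0,0,0,1,-15.8,-43,-1.4,0,0,0,1,-15.8,-43,-1.4,0,0,0,1,-15.8,-43,-1.4,0,0,0,1,-15.8,-43,-1.4,0,0,0,1,-15.8,-43,-1.4,0,0,0,1,-15.8,-43,-1.4,0,0,0,1,-15.8,-43,-1.4,0,0,0,1]

```text
clock: 2.87
tcp_pos: [0.5256, -0.1968, 0.2584]
orientation: [0.0, 0.0, 1.0, -0.0]
wrist_force: [1.3, 0.9, 0.5]
finger_gap: 0.0853
```

```bash
python3 - <<'E'
from h import *
print(get_state()["tcp_pos"],np.degrees(yaw()))
im=read_camera("wrist"); cv2.imwrite("pics/w1.png",im)
np.savez("pics/w1cam.npz",*cam("wrist"))
for l in("fixture","head_ear","lid_mid","punch_grip","pin_mid","loupe"):
    for r in silhouettes("wrist",l)[:2]: print(l,round(r["p"],2),r["box"])
print(go([.49,-.42,.2],np.pi))
E
```

```text
[ 0.52557701 -0.19683871  0.25835463] 179.96548090602
fixture 0.68 [222.9, 161.0, 114.4, 77.8]
lid_mid 0.64 [233.0, 177.0, 108.5, 70.6]
lid_mid 0.38 [223.1, 161.9, 120.2, 76.0]
punch_grip 0.6 [88.4, 95.6, 21.2, 89.1]
loupe 0.74 [311.4, 281.8, 29.6, 34.1]
(array([  3.51, -22.67,   5.82]), array([ 0. , -0. ,  0.1]), 'rows', np.float64(5.6744055248778436))
```

View pics/w1.png

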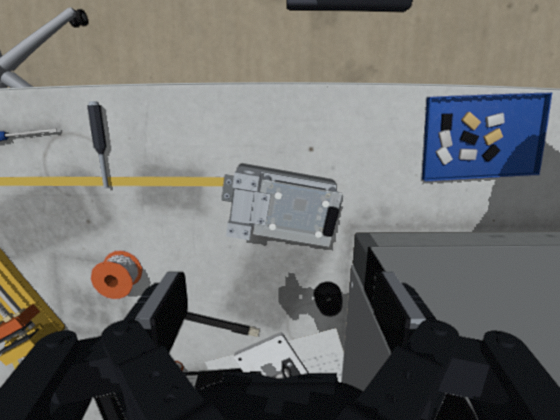

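```bash
python3 - <<'E'
from h import *
im=cv2.imread("pics/w1.png")
a=cv2.resize(im[150:260,210:350],(700,550),interpolation=cv2.INTER_CUBIC)
cv2.imwrite("pics/w1z.png",a)
P=atz("wrist",[[96.5,102],[109,187]],.008);print(P,np.linalg.norm(P[1]-P[0]),np.degrees(np.arctan2(*(P[1]-P[0])[1::-1])))
print("cab corner z0/.3",atz("wrist",[[356,234]],0),atz("wrist",[[356,234]],.2))
E
```

```text
[[ 0.43873036 -0.40852492  0.008     ]
 [ 0.54113596 -0.40871075  0.008     ]] 0.10240576573205493 -0.10396812318862918
cab corner z0/.3 [[ 0.60725928 -0.09239975  0.        ]] [[ 0.52704826 -0.14297489  0.2       ]]
```

View pics/w1z.png

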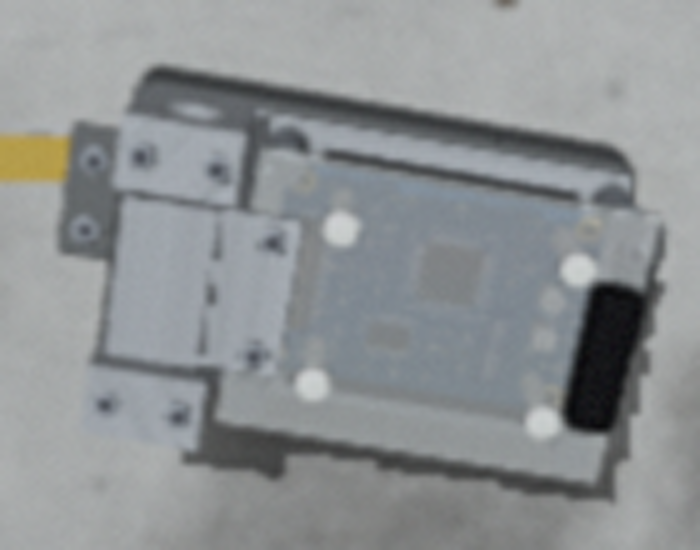

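Zoom: near ear top at zoom (178,161), head ear (146,406), hinge at left, fixture turned a few degrees. Punch is at y≈−0.409, yaw≈0.

```bash
python3 - <<'E'
from h import *
z=lambda x,y:[210+(x+.5)/5-.5,150+(y+.5)/5-.5]
P=atz("wrist",[z(178,161),z(146,406),z(182,124),z(140,443)],.07)
print(P,np.linalg.norm(P[1]-P[0]),np.linalg.norm(P[3]-P[2]))
for i in(0,2):
    d=P[i+1]-P[i];print("fixture y dir deg",np.degrees(np.arctan2(d[1],d[0])),"mid",(P[i]+P[i+1])/2)
Q=atz("wrist",[z(341,229),z(578,270),z(543,422),z(312,385)],.059)
print("posts mid",Q.mean(0),[np.degrees(np.arctan2(*(b-a)[1::-1])) for a,b in((Q[0],Q[1]),(Q[3],Q[2]),(Q[0],Q[3]),(Q[1],Q[2]))])
p=np.array([.4875,-.4087]); print(go([p[0],p[1],.15],np.pi))
E
```

```text
[[ 0.52096512 -0.22960812  0.07      ]
 [ 0.5754913  -0.23832724  0.07      ]
 [ 0.51316715 -0.22854239  0.07      ]
 [ 0.5842086  -0.23998797  0.07      ]] 0.05521890525499915 0.07195754990636027
fixture y dir deg -9.085084311138504 mid [ 0.54822821 -0.23396768  0.07      ]
fixture y dir deg -9.152349150614366 mid [ 0.54868787 -0.23426518  0.07      ]
posts mid [ 0.56113054 -0.17308721  0.059     ] [np.float64(79.92238503317209), np.float64(80.32359887255701), np.float64(-10.24822851083447), np.float64(-10.0435563260759)]
(array([  3.75, -21.54,  10.82]), array([ 0. , -0. ,  0.1]), 'rows', np.float64(5.849796066416763))
```

Call:
send_rows:
  series: [6,-21.3,10.8,0,0,0,0.6,6,-21.3,10.8,0,0,0,0.6,6,-21.3,10.8,0,0,0,0.6,6,-21.3,10.8,0,0,0,0.6,6,-21.3,10.8,0,0,0,0.6,6,-21.3,10.8,0,0,0,0.6,6,-21.3,10.8,0,0,0,0.6,6,-21.3,10.8,0,0,0,0.6]

```text
clock: 3.88
tcp_pos: [0.4643, -0.4071, 0.1491]
orientation: [-0.001, 0.001, 1.0, 0.001]
wrist_force: [0.4, 0.4, 0.7]
finger_gap: 0.0512
```

```bash
python3 - <<'E'
from h import *
import workcell
print("gpo",getattr(workcell,"grip_point_offset",None))
s=get_state();print(s["clock"],s["tcp_pos"],np.degrees(yaw()),s["finger_gap"])
im=read_camera("wrist"); cv2.imwrite("pics/w2.png",im)
for r in silhouettes("wrist","punch_grip")[:2]:
    print(r["p"],r["box"])
    m=r["pixels"]; ys,xs=np.nonzero(m)
    P=atz("wrist",np.c_[xs,ys],.008)[:,:2]
    c=P.mean(0);u,sv,v=np.linalg.svd(P-c,full_matrices=False);d=v[0]*np.sign(v[0][0])
    t=(P-c)@d; n=np.array([-d[1],d[0]])
    print("c",c,"yaw",np.degrees(np.arctan2(d[1],d[0])),"tip",c+d*t.max(),"butt",c+d*t.min(),"len",np.ptp(t))
    b=t<t.min()+.05; mid=np.median((P[b]-c)@n); print("body lat",mid,"nose lat",np.median((P[t>t.max()-.04]-c)@n), "grip@tip-75",c+d*(t.max()-.075)+n*mid)
E
```

```text
gpo 0.0187
3.8833 [ 0.46426388 -0.4070874   0.14905141] 179.92025025024589 0.051166843242515754
0.67 [259.0, 165.9, 17.4, 111.3]
c [ 0.48132379 -0.41632539] yaw -0.15345178344275015 tip [ 0.54549269 -0.41649725] butt [ 0.43927558 -0.41621277] len 0.10621748425580632
body lat 3.668620583338871e-05 nose lat -0.00023280191004124276 grip@tip-75 [ 0.47049306 -0.41625969]
```

View pics/w2.png

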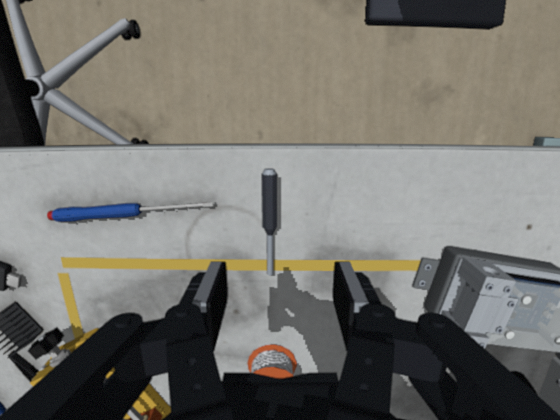

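Punch seen at (268,170)–(271,275), nose to +x; the first look was taken while the arm was still settling, so I re-measure settled.

```bash
cat >> h.py <<'E'
def punch(n="wrist",z=.008):
    read_camera(n); r=silhouettes(n,"punch_grip")[0]
    ys,xs=np.nonzero(r["pixels"]); P=atz(n,np.c_[xs,ys],z)[:,:2]
    c=P.mean(0);v=np.linalg.svd(P-c,full_matrices=False)[2];d=v[0]*np.sign(v[0][0]);t=(P-c)@d
    return r["p"],c,np.degrees(np.arctan2(d[1],d[0])),c+d*t.max(),c+d*t.min()
E
python3 - <<'E'
from h import *
print(get_state()["tcp_pos"]);print(punch());print(get_state()["tcp_pos"]);print(punch("side"));print(punch("scene"))
print(go([.468,-.416,.003],np.pi))
E
```

```text
[ 0.46571397 -0.40608666  0.15086757]
(0.64, array([ 0.47776154, -0.41741894]), np.float64(0.180591806011199), array([ 0.54215011, -0.41721599]), array([ 0.43832681, -0.41754324]))
[ 0.46630556 -0.40605589  0.15146837]
(0.58, array([ 0.46837267, -0.41754856]), np.float64(1.297842581003193), array([ 0.53109556, -0.41612754]), array([ 0.43869475, -0.41822093]))Traceback (most recent call last):
  File "<stdin>", line 2, in <module>
  File "h.py", line 28, in punch
    read_camera(n); r=silhouettes(n,"punch_grip")[0]
                      ~~~~~~~~~~~~~~~~~~~~~~~~~~~^^^
IndexError: list index out of range
```

Call:
send_rows:
  series: [0.1,-1.1,4,0,0,0,0.5,0.1,-1.1,8,0,0,0,0.5,0.1,-1.1,11,0,0,0,0.5,0.1,-1.1,13,0,0,0,0.5,0.1,-1.1,14.4,0,0,0,0.5,0.1,-1.1,14.7,0,0,0,0.5,0.1,-1.1,14.7,0,0,0,0.5]

```text
clock: 4.87
tcp_pos: [0.4639, -0.4175, 0.0022]
orientation: [-0.001, -0.0, 1.0, 0.001]
wrist_force: [0.8, -0.4, 0.3]
finger_gap: 0.0426
```

```bash
python3 - <<'E'
from h import *
s=get_state();print(s["tcp_pos"],s["wrist_force"])
E
```

```text
[ 0.46388994 -0.41754237  0.00222822] [ 0.75856556 -0.35599452  0.25447243]
```

Call:
send_rows:
  newtons: 70
  series: [0,0,0,0,0,0,0.1,0,0,0,0,0,0,0.05,0,0,0,0,0,0,0,0,0,0,0,0,0,0,0,0,0,0,0,0,0,0,0,0,0,0,0,0]

```text
clock: 5.37
tcp_pos: [0.4653, -0.4195, 0.0051]
orientation: [0.001, -0.0, 1.0, -0.001]
wrist_force: [-0.2, 1.1, 6.2]
finger_gap: 0.0112
```

```bash
python3 - <<'E'
from h import *
s=get_state();print(s["clock"],s["tcp_pos"],s["wrist_force"],s["finger_gap"])
u=np.array([np.cos(np.radians(-9.6)),np.sin(np.radians(-9.6))])
E
```

```text
5.3667 [ 0.4652719  -0.41950374  0.00514697] [-0.23948616  1.12680161  6.19085976] 0.011240233705024283
```

Call:
send_rows:
  series: [0,0,-1,0,0,0,0,0,0,-3,0,0,0,0,0,0,-6,0,0,0,0,0,0,-9,0,0,0,0,0,0,-9.5,0,0,0,0,0,0,-9.5,0,0,0,0,0,0,-9.5,0,0,0,0]

```text
clock: 5.95
tcp_pos: [0.4642, -0.4186, 0.0985]
orientation: [0.0, 0.0, 1.0, -0.0]
wrist_force: [-0.1, -0.2, -0.9]
finger_gap: 0.011
```

```bash
python3 - <<'E'
from h import *
s=get_state();print(s["clock"],s["tcp_pos"],s["wrist_force"],s["finger_gap"])
im=read_camera("wrist");im2=read_camera("side")
cv2.imwrite("pics/w3.png",np.hstack([cv2.resize(im[180:420,140:420],(467,400)),cv2.resize(im2[250:350,250:333],(332,400))]))
cv2.imwrite("pics/w3w.png",im);cv2.imwrite("pics/w3s.png",im2)
E
```

```text
5.95 [ 0.464246   -0.41862508  0.09852189] [-0.08508314 -0.15296955 -0.91149023] 0.010994463899421858
```

View pics/w3.png

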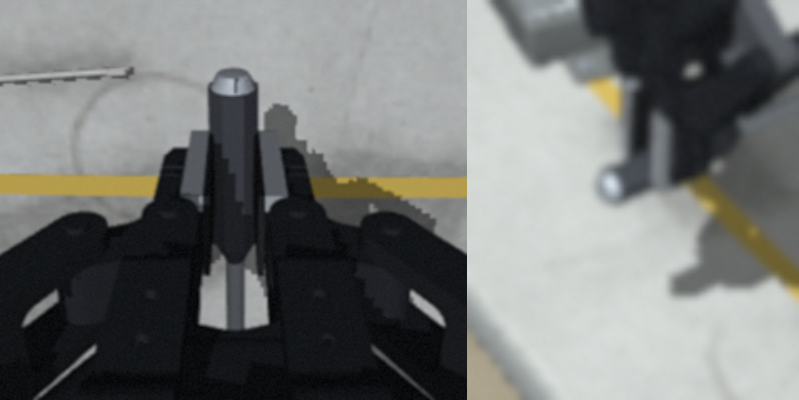

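Punch held square between the pads; butt visible at (234,80), nose pointing +x, about 0.9 N hanging. Now one settled look from close above the fixture.

Call:
send_rows:
  newtons: 100
  series: [0,0,-4,0,0,0,0,-12.6,16.9,-9.2,0,0,9.6,0,-12.6,16.9,-9.2,0,0,9.6,0,-12.6,16.9,-9.2,0,0,9.6,0,-12.6,16.9,-9.2,0,0,9.6,0,-12.6,16.9,-9.2,0,0,9.6,0,-12.6,16.9,-9.2,0,0,9.6,0,-12.6,16.9,-9.2,0,0,9.6,0,-12.6,16.9,-9.2,0,0,9.6,0,-12.6,16.9,-9.2,0,0,9.6,0]

```text
clock: 6.88
tcp_pos: [0.5891, -0.25, 0.1885]
orientation: [-0.001, 0.084, 0.996, 0.0]
wrist_force: [-0.4, -0.8, -0.4]
finger_gap: 0.0095
```

```bash
python3 - <<'E'
from h import *
read_camera("side");read_camera("side")
c=cam("wrist");s=get_state()
im=read_camera("wrist"); s2=get_state();print(s["clock"],s["tcp_pos"],s2["tcp_pos"],np.degrees(yaw()),"camz",c[2],c[3][:,2])
np.savez("pics/w4.npz",K=c[0],D=c[1],t=c[2],M=c[3]);cv2.imwrite("pics/w4.png",im)
# expected ears
P=[]
u=np.array([np.cos(np.radians(-9.6)),np.sin(np.radians(-9.6))]);m=np.array([.549,-.2365])
q=proj("wrist",[[*(m-.036*u),.07],[*(m+.036*u),.07]]);print(q)
cx,cy=q.mean(0).astype(int);x0=max(cx-70,0);y0=max(cy-75,0);print(x0,y0)
cv2.imwrite("pics/w4z.png",cv2.resize(im[y0:y0+120,x0:x0+160],None,fx=5,fy=5,interpolation=cv2.INTER_CUBIC))
E
```

```text
6.9833 [ 0.58896563 -0.25071282  0.18898008] [ 0.58906961 -0.25078935  0.18924336] 170.2677069423155 camz [ 0.51219811 -0.23768245  0.3311955 ] [ 0.30162824 -0.05182956 -0.95201581]
[[289.40201942 107.60495401]
 [288.89883831 197.74046337]]
219 77
```

View pics/w4z.png

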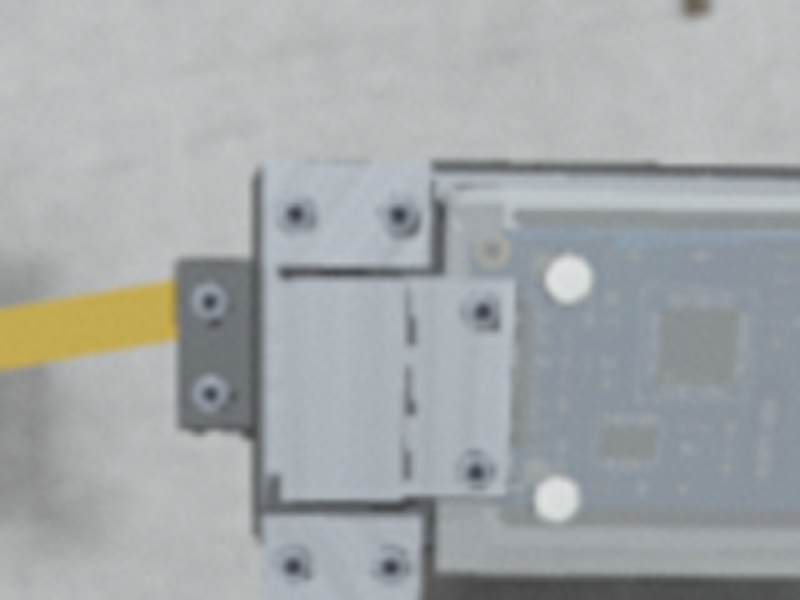

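```bash
cat >> h.py <<'E'
def atzc(c,px,z):
    u=cv2.undistortPoints(np.array(px,float).reshape(-1,1,2),c["K"],c["D"]).reshape(-1,2)
    d=(c["M"]@np.c_[u,np.ones(len(u))].T).T
    return c["t"]+d*((z-c["t"][2])/d[:,2])[:,None]
E
python3 - <<'E'
from h import *
c=np.load("pics/w4.npz")
z=lambda x,y:[219+(x+.5)/5-.5,77+(y+.5)/5-.5]
P=atzc(c,[z(297,215),z(400,215),z(292,567),z(390,567),z(262,163),z(433,163),z(265,515),z(422,515)],.07)[:,:2]
n=(P[0]+P[1])/2;h=(P[2]+P[3])/2;d=h-n
print("screws",n,h,np.linalg.norm(d),"deg",np.degrees(np.arctan2(d[1],d[0])),"mid",(n+h)/2)
print("screw dx",np.linalg.norm(P[1]-P[0]),np.linalg.norm(P[3]-P[2]),[np.degrees(np.arctan2(*(b-a)[1::-1]))-90 for a,b in((P[0],P[1]),(P[2],P[3]),(P[4],P[5]),(P[6],P[7]))])
print("near outer mid",(P[4]+P[5])/2,np.linalg.norm(P[5]-P[4]),"head inner mid",(P[6]+P[7])/2,"sep (56)",np.linalg.norm((P[4]+P[5]-P[6]-P[7])/2))
L=atzc(c,[z(180,262),z(252,262),z(182,428),z(252,433)],.004)[:,:2];print("lug",L)
a=(n-h)/np.linalg.norm(n-h); 
near=(P[4]+P[5])/2; print("near_bore est a",near,"b",(n+h)/2+.036*a)
E
```

```text
screws [ 0.52204076 -0.23268898] [ 0.57741521 -0.24302546] 0.05633091755586976 deg -10.573434672208961 mid [ 0.54972799 -0.23785722]
screw dx 0.01600585261424593 0.01620082696757931 [np.float64(-9.69259838595167), np.float64(-9.730349373076677), np.float64(-9.688683154882213), np.float64(-9.72486285159114)]
near outer mid [ 0.51432193 -0.23157445] 0.0263530329414772 head inner mid [ 0.56883931 -0.24119326] sep (56) 0.05535942348265222
lug [[ 0.52774895 -0.26545878]
 [ 0.53016194 -0.25153635]
 [ 0.5599574  -0.27130654]
 [ 0.56336049 -0.25755754]]
near_bore est a [ 0.51432193 -0.23157445] b [ 0.51433925 -0.23125138]
```

```bash
python3 - <<'E'
from h import *
print(go([.4237,-.2154,.0545],np.radians(170)))
E
```

```text
(array([16.88,  0.69, 13.5 ]), array([ 0. , -0.1,  0.3]), 'rows', np.float64(5.185364660900987))
```

Call:
send_rows:
  series: [4.1,0.2,0,0,0,0.3,0,8.2,0.4,0,0,0,0.3,0,12.3,0.6,0.5,0,0,0.3,0,16.9,0.7,3,0,0,0.3,0,16.9,0.7,7,0,0,0.3,0,16.9,0.7,11,0,0,0.3,0,16.9,0.7,13.5,0,0,0.3,0,16.9,0.7,13.5,0,0,0.3,0,16.9,0.7,13.5,0,0,0.3,0,16.9,0.7,13.5,0,0,0.3,0]

```text
clock: 7.87
tcp_pos: [0.4256, -0.2156, 0.0566]
orientation: [0.001, 0.087, 0.996, -0.0]
wrist_force: [0.2, 0.3, -0.3]
finger_gap: 0.0096
```

```bash
python3 - <<'E'
from h import *
a=read_camera("side");b=read_camera("scene")
s=get_state();print(s["clock"],s["tcp_pos"],np.degrees(yaw()),s["wrist_force"],s["finger_gap"])
cv2.imwrite("pics/s5.png",a);cv2.imwrite("pics/c5.png",b)
r=yaw()+np.pi;u=np.array([np.cos(r),np.sin(r),0]);g=s["tcp_pos"]+[0,0,.00185]
ub=np.array([np.cos(np.radians(-10)),np.sin(np.radians(-10)),0]);nb=np.array([.5143,-.2314,.056])
for n in("side","scene"): print(n,"tip,tipstart(31),bore",proj(n,[g+.076*u,g+.031*u,nb,nb+[0,0,.014],nb-[0,0,.014]]).round(1).tolist())
q=proj("side",[nb])[0].astype(int);p=proj("scene",[nb])[0].astype(int);print(q,p)
f=lambda i,q:cv2.resize(i[q[1]-30:q[1]+30,q[0]-25:q[0]+15],(400,600),interpolation=cv2.INTER_CUBIC)
cv2.imwrite("pics/v5.png",np.hstack([f(a,q),f(b,p+[5,0])]))
print(go(nb-.085*ub+[0,0,-.0015],np.radians(170)))
E
```

```text
7.9667 [ 0.42652275 -0.21597214  0.05729699] 170.07575890980263 [ 0.45253619  0.17251488 -0.29625065] 0.009359234383360861
side tip,tipstart(31),bore [[254.4, 240.0], [231.2, 245.4], [261.1, 239.8], [261.0, 233.6], [261.1, 245.9]]
scene tip,tipstart(31),bore [[324.6, 210.3], [338.2, 221.8], [320.8, 208.3], [321.3, 202.8], [320.3, 213.6]]
[261 239] [320 208]
(array([-0.41,  0.  ,  0.28]), array([-0.1,  0.2,  0.1]), 'rows', np.float64(0.11947757606176322))
```

View pics/v5.png

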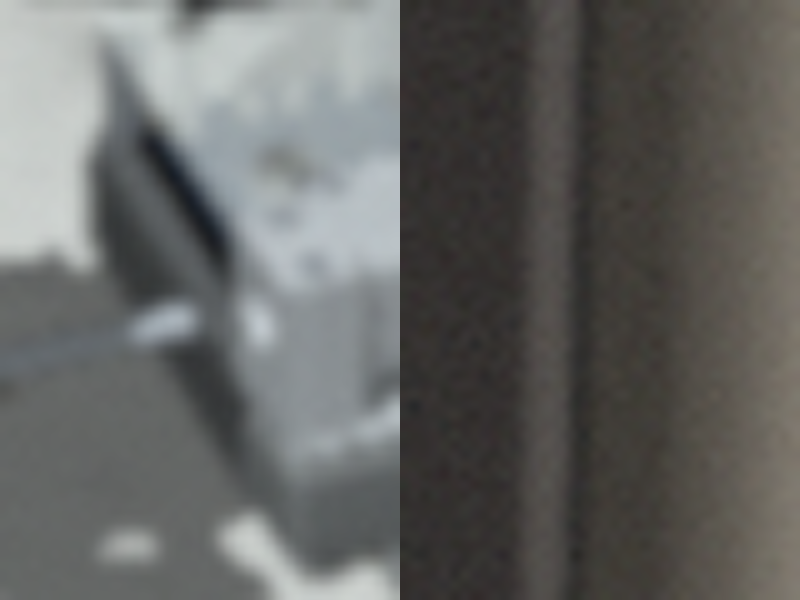

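Side view: tip at px (255.5,240.5), predicted (254.4,240.0); ear where predicted. Scene view is blocked by the arm. Close in.

Call:
send_rows:
  series: [-0.4,0,0.28,0,0,0,0,-0.4,0,0.28,0,0,0,0,-0.4,0,0.28,0,0,0,0,-0.4,0,0.28,0,0,0,0]

```text
clock: 8.3
tcp_pos: [0.4291, -0.2152, 0.0527]
orientation: [0.0, 0.086, 0.996, -0.0]
wrist_force: [0.1, -0.5, -1.4]
finger_gap: 0.01
```

```bash
cat >> h.py <<'E'
nb=np.array([.5143,-.2314,.056]);ang=np.radians(-10);ub=np.array([np.cos(ang),np.sin(ang),0]);vb=np.array([-np.sin(ang),np.cos(ang),0])
def rel():
    s=get_state(); d=s["tcp_pos"]-nb; f=s["wrist_force"]
    print(round(s["clock"],2),"along(mm)",round(1e3*d@ub,2),"tip(76)",round(1e3*d@ub+76,2),"lat",round(1e3*d@vb,2),"axis z",round(1e3*(d[2]+.00185),2),"F along/lat/z",round(f@ub,1),round(f@vb,1),round(f[2],1),"yaw",round(np.degrees(yaw())-170,2),"pitch z of x",round(np.degrees(rot(s["orientation"]).apply([1,0,0])[2]),2),"gap",round(s["finger_gap"],4))
E
python3 -c "
from h import *
rel();read_camera('side');rel();read_camera('side');rel()"
```

```text
8.3 along(mm) -86.73 tip(76) -10.73 lat 1.15 axis z -1.43 F along/lat/z 0.2 -0.5 -1.4 yaw 0.11 pitch z of x -0.03 gap 0.01
8.35 along(mm) -86.9 tip(76) -10.9 lat 1.2 axis z -1.57 F along/lat/z 0.1 -0.3 -0.7 yaw 0.11 pitch z of x -0.02 gap 0.0094
8.4 along(mm) -87.02 tip(76) -11.02 lat 1.23 axis z -1.65 F along/lat/z -1.1 0.3 -0.3 yaw 0.11 pitch z of x -0.01 gap 0.0094
```

```bash
python3 -c "
from h import *
for i in range(8):
    read_camera('side'); s=get_state();print(s['tcp_pos'].round(4),s['wrist_force'].round(1),s['joint_pos'].round(4))"
```

```text
[ 0.4288 -0.2151  0.0524] [-0.9 -0.6 -0.6] [-6.325e-01  2.668e-01 -4.885e-01  8.155e-01  1.000e-04 -4.598e-01]
[ 0.4287 -0.2151  0.0524] [ 0.2 -0.7 -1.6] [-6.326e-01  2.669e-01 -4.885e-01  8.155e-01  1.000e-04 -4.599e-01]
[ 0.4287 -0.2151  0.0523] [ 1.1 -0.3 -1.3] [-6.326e-01  2.669e-01 -4.886e-01  8.154e-01  1.000e-04 -4.598e-01]
[ 0.4287 -0.2151  0.0523] [ 0.1  0.5 -0.8] [-6.327e-01  2.669e-01 -4.886e-01  8.154e-01  1.000e-04 -4.599e-01]
[ 0.4287 -0.2151  0.0523] [0.1 0.2 0.3] [-6.327e-01  2.669e-01 -4.886e-01  8.154e-01  1.000e-04 -4.598e-01]
[ 0.4287 -0.2151  0.0523] [0.5 0.4 0.1] [-6.327e-01  2.670e-01 -4.886e-01  8.154e-01  1.000e-04 -4.598e-01]
[ 0.4287 -0.2151  0.0523] [ 0.3  0.7 -1.1] [-6.327e-01  2.669e-01 -4.886e-01  8.154e-01  1.000e-04 -4.598e-01]
[ 0.4287 -0.2152  0.0523] [ 0.1 -0.1 -0.4] [-6.327e-01  2.669e-01 -4.886e-01  8.153e-01  1.000e-04 -4.598e-01]
```

Call:
send_rows:
  series: [-0.3,-0.12,-0.14,0,0,0,0,-0.6,-0.12,-0.14,0,0,0,0,-0.6,-0.12,-0.14,0,0,0,0,-0.6,-0.12,-0.14,0,0,0,0,-0.6,-0.12,-0.14,0,0,0,0]

```text
clock: 9.22
tcp_pos: [0.4345, -0.2174, 0.0537]
orientation: [-0.0, 0.086, 0.996, 0.0]
wrist_force: [-0.5, 0.4, -1.1]
finger_gap: 0.0096
```

```bash
python3 -c "
from h import *
rel();a=read_camera('side');read_camera('side');rel()
cv2.imwrite('pics/s6.png',a)
"
```

```text
9.22 along(mm) -81.06 tip(76) -5.06 lat -0.03 axis z -0.46 F along/lat/z -0.6 0.3 -1.1 yaw 0.1 pitch z of x 0.01 gap 0.0096
9.32 along(mm) -81.2 tip(76) -5.2 lat 0.02 axis z -0.47 F along/lat/z -0.3 0.2 0.3 yaw 0.1 pitch z of x 0.01 gap 0.0099
```

Call:
send_rows:
  series: [-0.2,0,0,0,0,0,0,-0.4,0,0,0,0,0,0,-0.6,0,0,0,0,0,0,-0.7,0,0,0,0,0,0,-0.8,0,0,0,0,0,0,-0.8,0,0,0,0,0,0]

```text
clock: 9.82
tcp_pos: [0.4412, -0.2182, 0.0533]
orientation: [-0.001, 0.086, 0.996, 0.0]
wrist_force: [-4.3, 0.1, -0.0]
finger_gap: 0.0095
```

```bash
python3 -c "
from h import *
rel();a=read_camera('side');read_camera('side');rel()
"
```

```text
9.82 along(mm) -74.31 tip(76) 1.69 lat 0.32 axis z -0.89 F along/lat/z -4.3 -0.6 -0.0 yaw 0.09 pitch z of x 0.15 gap 0.0095
9.92 along(mm) -74.23 tip(76) 1.77 lat 0.31 axis z -0.83 F along/lat/z -5.1 0.0 -0.9 yaw 0.09 pitch z of x 0.13 gap 0.0098
```

Call:
send_rows:
  series: [-0.1,0,0,0,0,0,0,-0.2,0,0,0,0,0,0,-0.3,0,0,0,0,0,0,-0.4,0,0,0,0,0,0,-0.5,0,0,0,0,0,0,-0.5,0,0,0,0,0,0]

```text
clock: 10.42
tcp_pos: [0.4441, -0.218, 0.0526]
orientation: [-0.003, 0.086, 0.996, 0.001]
wrist_force: [-7.6, 1.4, 1.4]
finger_gap: 0.0099
```

```bash
python3 -c "
from h import *
rel();a=read_camera('side');read_camera('side');rel()
"
```

```text
10.42 along(mm) -71.51 tip(76) 4.49 lat 1.02 axis z -1.55 F along/lat/z -7.7 0.0 1.4 yaw 0.08 pitch z of x 0.38 gap 0.0099
10.52 along(mm) -71.37 tip(76) 4.63 lat 0.94 axis z -1.46 F along/lat/z -8.6 0.5 0.2 yaw 0.08 pitch z of x 0.35 gap 0.0098
```

Call:
send_rows:
  series: [-0.2,-0.05,-0.05,0,0,0,0,-0.4,-0.08,-0.08,0,0,0,0,-0.6,-0.1,-0.1,0,0,0,0,-0.8,-0.1,-0.1,0,0,0,0,-1,-0.1,-0.1,0,0,0,0,-1,-0.1,-0.1,0,0,0,0]

```text
clock: 11.02
tcp_pos: [0.4543, -0.221, 0.0536]
orientation: [-0.003, 0.086, 0.996, 0.001]
wrist_force: [-7.1, 1.1, -1.1]
finger_gap: 0.0093
```

```bash
python3 -c "
from h import *
rel();a=read_camera('side');read_camera('side');rel()
q=[261,239];cv2.imwrite('pics/v7.png',cv2.resize(a[200:270,230:300],(560,560),interpolation=2))
"
```

```text
11.02 along(mm) -60.88 tip(76) 15.12 lat -0.13 axis z -0.53 F along/lat/z -7.2 -0.1 -1.1 yaw 0.09 pitch z of x 0.32 gap 0.0093
11.12 along(mm) -60.6 tip(76) 15.4 lat -0.23 axis z -0.42 F along/lat/z -7.2 -0.3 -0.5 yaw 0.09 pitch z of x 0.28 gap 0.0096
```

View pics/v7.png

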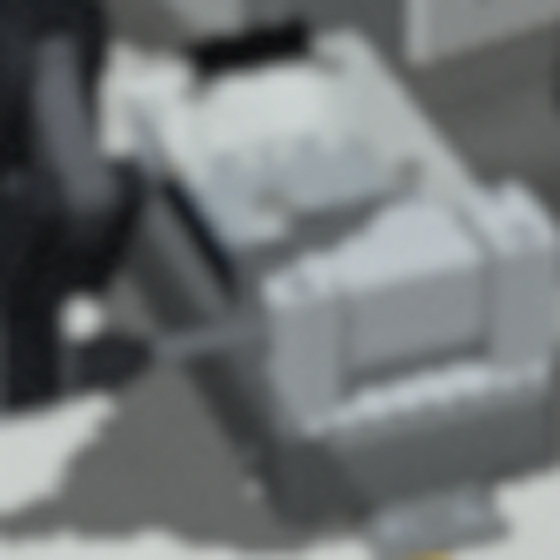

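Nose is visibly in the bore, resistance ~7 N and moving. Continue.

Call:
send_rows:
  series: [-0.2,0,0,0,0,0,0,-0.4,0,0,0,0,0,0,-0.6,0,0,0,0,0,0,-0.7,0,0,0,0,0,0,-0.7,0,0,0,0,0,0]

```text
clock: 11.53
tcp_pos: [0.4611, -0.2221, 0.0535]
orientation: [-0.003, 0.086, 0.996, 0.001]
wrist_force: [-7.6, 1.7, -0.4]
finger_gap: 0.0097
```

```bash
python3 -c "
from h import *
rel();a=read_camera('side');read_camera('side');rel()
"
```

```text
11.53 along(mm) -53.97 tip(76) 22.03 lat -0.1 axis z -0.61 F along/lat/z -7.8 0.3 -0.4 yaw 0.09 pitch z of x 0.33 gap 0.0097
11.63 along(mm) -53.82 tip(76) 22.18 lat -0.14 axis z -0.52 F along/lat/z -6.3 -0.0 -0.9 yaw 0.09 pitch z of x 0.3 gap 0.0094
```

Call:
send_rows:
  series: [-0.1,0,0,0,0,0,0,-0.2,0,0,0,0,0,0,-0.3,0,0,0,0,0,0,-0.3,0,0,0,0,0,0]

```text
clock: 11.97
tcp_pos: [0.468, -0.2246, 0.0551]
orientation: [0.001, 0.086, 0.996, -0.0]
wrist_force: [0.4, 0.8, -0.2]
finger_gap: 0.0094
```

```bash
python3 -c "
from h import *
rel();a=read_camera('side');rel()
"
```

```text
11.97 along(mm) -46.82 tip(76) 29.18 lat -1.31 axis z 0.95 F along/lat/z 0.3 0.9 -0.2 yaw 0.1 pitch z of x -0.13 gap 0.0094
12.02 along(mm) -46.85 tip(76) 29.15 lat -1.33 axis z 1.01 F along/lat/z -0.4 0.5 -2.0 yaw 0.1 pitch z of x -0.13 gap 0.0095
```

Call:
send_rows:
  series: [-0.1,0,0,0,0,0,0,-0.2,0,0,0,0,0,0,-0.2,0,0,0,0,0,0]

```text
clock: 12.27
tcp_pos: [0.4695, -0.2247, 0.055]
orientation: [0.001, 0.086, 0.996, -0.0]
wrist_force: [0.0, 0.2, -0.5]
finger_gap: 0.0098
```

```bash
python3 -c "
from h import *
rel();a=read_camera('side');rel()
"
```

```text
12.27 along(mm) -45.28 tip(76) 30.72 lat -1.19 axis z 0.9 F along/lat/z -0.0 0.2 -0.5 yaw 0.1 pitch z of x -0.08 gap 0.0098
12.32 along(mm) -45.46 tip(76) 30.54 lat -1.12 axis z 0.84 F along/lat/z -0.6 -0.1 -0.2 yaw 0.1 pitch z of x -0.06 gap 0.0098
```

Resistance dropped to about zero: loose. A few mm more for grip room, then withdraw.

Call:
send_rows:
  series: [-0.15,0.1,0.1,0,0,0,0,-0.3,0.1,0.1,0,0,0,0,-0.4,0.1,0.1,0,0,0,0,-0.45,0.1,0.1,0,0,0,0,-0.45,0.1,0.1,0,0,0,0,-0.45,0.1,0.1,0,0,0,0]

```text
clock: 12.82
tcp_pos: [0.4734, -0.2242, 0.0537]
orientation: [0.0, 0.086, 0.996, 0.0]
wrist_force: [0.8, 0.6, -1.0]
finger_gap: 0.0094
```

```bash
python3 -c "
from h import *
rel();a=read_camera('side');rel()
"
```

```text
12.82 along(mm) -41.48 tip(76) 34.52 lat 0.01 axis z -0.41 F along/lat/z 0.7 0.8 -1.0 yaw 0.1 pitch z of x -0.01 gap 0.0094
12.87 along(mm) -41.52 tip(76) 34.48 lat 0.01 axis z -0.39 F along/lat/z -0.9 -0.1 -0.4 yaw 0.09 pitch z of x -0.01 gap 0.0099
```

Call:
send_rows:
  series: [1,0,0,0,0,0,0,3,0,0,0,0,0,0,5.5,0,0,0,0,0,0,6,-2,-0.5,0,0,0,0,5,-6,-0.5,0,0,0,0,5,-10,-0.5,0,0,0,0,5,-11.5,0.5,0,0,0,0,5,-11.5,2.5,0,0,0,0,5,-11.5,3.5,0,0,0,0,5,-11.5,3.5,0,0,0,0]

```text
clock: 13.7
tcp_pos: [0.4018, -0.3265, 0.016]
orientation: [-0.002, 0.087, 0.996, 0.002]
wrist_force: [-0.4, 0.4, -0.6]
finger_gap: 0.0097
```

```bash
python3 -c "
from h import *
a=read_camera('side');read_camera('side');read_camera('side');s=get_state();print(s['clock'],s['tcp_pos'],s['wrist_force'])
cv2.imwrite('pics/v8.png',cv2.resize(a[190:310,200:340],(700,600),interpolation=2))
"
```

```text
13.85 [ 0.40414262 -0.32783738  0.01887442] [-0.13697321  1.1416511  -1.33688781]
```

View pics/v8.png

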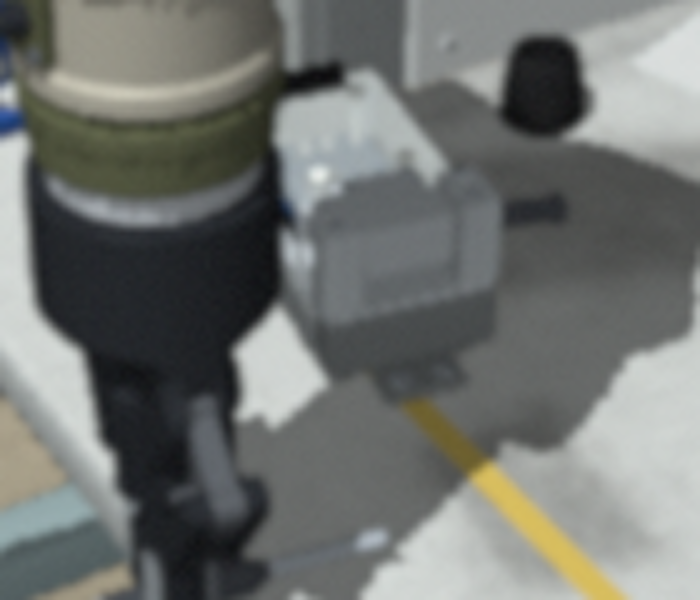

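Pin head protrudes clearly at (500–565,210). The table edge is at x≈0.415, so I lay the punch further in.

Call:
send_rows:
  series: [-3.5,-0.7,-0.3,0,0,0,0,-7.3,-1.5,-0.3,0,0,0,0,-7.3,-1.5,0.2,0,0,0,0,-7.3,-1.5,0.8,0,0,0,0,-7.3,-1.5,0.8,0,0,0,0,-7.3,-1.5,0.8,0,0,0,0]

```text
clock: 14.35
tcp_pos: [0.4725, -0.3546, 0.0103]
orientation: [-0.001, 0.086, 0.996, 0.001]
wrist_force: [0.2, -0.2, 0.2]
finger_gap: 0.0095
```

```bash
python3 -c "
from h import *
for i in range(3): read_camera('side')
s=get_state();print(s['clock'],s['tcp_pos'],s['wrist_force'])
"
```

```text
14.5 [ 0.47292545 -0.35566946  0.01108001] [-0.08097436 -0.23642382 -0.82287668]
```

Call:
send_rows:
  series: [0,0,0.3,0,0,0,0,0,0,0.6,0,0,0,0,0,0,0.62,0,0,0,0,0,0,0.62,0,0,0,0,0,0,0.62,0,0,0,0.4,0,0,0.62,0,0,0,0.5,0,0,0.62,0,0,0,0.5,0,0,0.62,0,0,0,0.5]

```text
clock: 15.17
tcp_pos: [0.4736, -0.3562, 0.0044]
orientation: [-0.0, 0.086, 0.996, 0.0]
wrist_force: [0.5, 0.9, 0.1]
finger_gap: 0.0424
```

```bash
python3 -c "
from h import *
s=get_state();print(s['clock'],s['tcp_pos'],s['wrist_force'],s['finger_gap'])
"
```

```text
15.1667 [ 0.47356921 -0.35616672  0.00436654] [0.4804783  0.94784595 0.05930767] 0.04235046216381889
```

Call:
send_rows:
  newtons: 60
  series: [0,0,-3,0,0,0,0.5,0,0,-7,0,0,0,0.6,0,0,-11,0,0,0,0.6,-4,4,-14,0,0,0,0.6,-7,8,-18,0,0,0,0.6,-9.5,12.5,-18.5,0,0,0,0.6,-9.5,12.5,-18.5,0,0,0,0.6,-9.5,12.5,-18.5,0,0,0,0.6,-9.5,12.5,-18.5,0,0,0,0.6]

```text
clock: 15.92
tcp_pos: [0.5912, -0.2473, 0.1908]
orientation: [0.001, 0.084, 0.996, -0.0]
wrist_force: [-0.4, -0.4, -1.1]
finger_gap: 0.0512
```

```bash
python3 - <<'E'
from h import *
for i in range(3): read_camera("side")
c=cam("wrist");s=get_state();im=read_camera("wrist");s2=get_state()
print(s["clock"],s["tcp_pos"],s2["tcp_pos"],np.degrees(yaw()))
np.savez("pics/w9.npz",K=c[0],D=c[1],t=c[2],M=c[3]);cv2.imwrite("pics/w9.png",im)
print("expected head end",proj("wrist",[[*(nb+.1035*ub)[:2],.0536],[*(nb+.072*ub)[:2],.0536]]))
cv2.imwrite("pics/w9z.png",cv2.resize(im[90:270,180:400],(733,600),interpolation=cv2.INTER_CUBIC))
for r in silhouettes("wrist","pin_mid")[:2]: print("pin",r["p"],r["box"])
for r in silhouettes("wrist","punch_grip")[:2]: print("punch",r["p"],r["box"])
E
```

```text
16.0667 [ 0.58767587 -0.24980935  0.18846193] [ 0.58732888 -0.25015283  0.18835672] 170.01453531809338
expected head end [[286.37174482 229.56511927]
 [286.59054827 196.1503453 ]]
pin 0.82 [276.9, 198.4, 17.7, 31.8]
punch 0.81 [138.2, 59.7, 24.5, 113.4]
```

View pics/w9z.png

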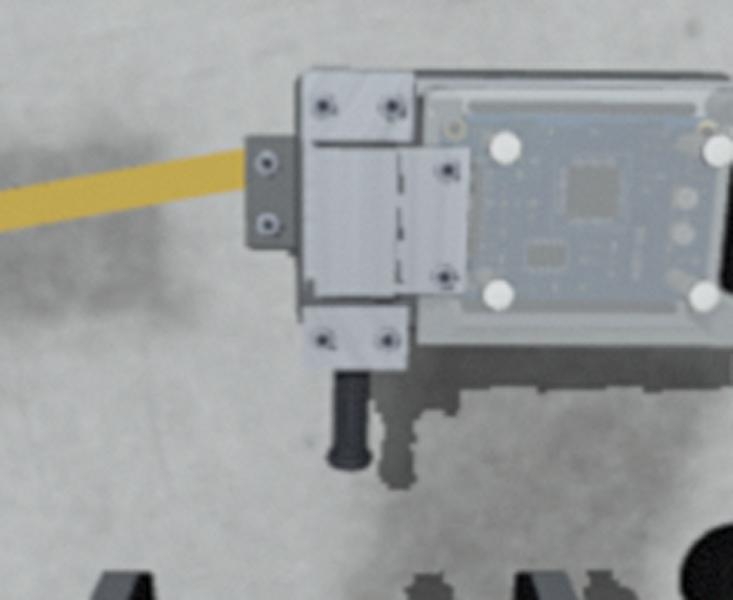

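```bash
python3 - <<'E'
from h import *
read_camera("side");read_camera("side")
print(get_state()["tcp_pos"],go([*(nb+.0865*ub-.0003*vb)[:2],.0487],np.radians(170)))
E
```

```text
[ 0.58769912 -0.25038039  0.18895641] (array([-1.11,  0.56, 14.02]), array([ 0. , -0.1, -0. ]), 'rows', np.float64(3.376358202084427))
```

Call:
send_rows:
  series: [-1.1,0.55,3,0,0,0,0.5,-1.1,0.55,6,0,0,0,0.5,-1.1,0.55,8,0,0,0,0.5,-1.1,0.55,10,0,0,0,0.45,-1.1,0.55,10.5,0,0,0,0.45,-1.1,0.55,10.5,0,0,0,0.45,-1.1,0.55,10.5,0,0,0,0.45,-1.1,0.55,10.5,0,0,0,0.45]

```text
clock: 16.98
tcp_pos: [0.6014, -0.2467, 0.0863]
orientation: [0.001, 0.087, 0.996, -0.001]
wrist_force: [0.3, 0.2, -0.6]
finger_gap: 0.0384
```

```bash
python3 - <<'E'
from h import *
for i in range(3): read_camera("side")
rel();print(go([*(nb+.0865*ub-.0003*vb)[:2],.0487],np.radians(170)))
E
```

```text
17.13 along(mm) 88.39 tip(76) 164.39 lat 0.32 axis z 32.04 F along/lat/z 0.3 -0.4 -0.3 yaw 0.09 pitch z of x -0.15 gap 0.0386
(array([ 0.2 , -0.06,  3.75]), array([-0. ,  0.1,  0.1]), 'rows', np.float64(0.9002445640733368))
```

Call:
send_rows:
  series: [0.15,-0.05,1.2,0,0,0,0.45,0.15,-0.05,2.4,0,0,0,0.45,0.15,-0.05,3.4,0,0,0,0.45,0.15,-0.05,3.75,0,0,0,0.45,0.15,-0.05,3.75,0,0,0,0.45,0.15,-0.05,3.75,0,0,0,0.45]

```text
clock: 17.63
tcp_pos: [0.5991, -0.2461, 0.0473]
orientation: [0.0, 0.086, 0.996, 0.0]
wrist_force: [-0.4, 0.2, 0.1]
finger_gap: 0.0382
```

```bash
python3 - <<'E'
from h import *
for i in range(2): read_camera("side")
rel()
E
```

```text
17.73 along(mm) 86.5 tip(76) 162.5 lat 0.06 axis z -6.33 F along/lat/z -0.6 -0.9 -0.3 yaw 0.1 pitch z of x -0.07 gap 0.0387
```

Call:
send_rows:
  newtons: 45
  series: [0,0,0,0,0,0,0.1,0,0,0,0,0,0,0,0,0,0,0,0,0,0,0,0,0,0,0,0,0,0,0,0,0,0,0,0,0,0,0,0,0,0,0]

```text
clock: 18.23
tcp_pos: [0.5993, -0.2462, 0.0474]
orientation: [0.0, 0.086, 0.996, -0.0]
wrist_force: [0.2, 0.5, 1.9]
finger_gap: 0.0074
```

```bash
python3 -c "
from h import *
rel()"
```

```text
18.23 along(mm) 86.25 tip(76) 162.25 lat 0.22 axis z -6.72 F along/lat/z 0.1 0.6 1.9 yaw 0.1 pitch z of x -0.05 gap 0.0074
```

Call:
send_rows:
  series: [-0.3,0,0,0,0,0,0,-0.7,0,0,0,0,0,0,-1.2,0,0,0,0,0,0,-1.7,0,0,0,0,0,0,-2,0,0,0,0,0,0,-2,0,0,0,0,0,0]

```text
clock: 18.73
tcp_pos: [0.6195, -0.2496, 0.0464]
orientation: [0.0, 0.086, 0.996, 0.0]
wrist_force: [1.7, 1.1, -3.0]
finger_gap: 0.0075
```

```bash
python3 -c "
from h import *
rel();read_camera('side');read_camera('side');rel()"
```

```text
18.73 along(mm) 106.81 tip(76) 182.81 lat 0.33 axis z -7.72 F along/lat/z 1.5 1.4 -3.0 yaw 0.11 pitch z of x -0.02 gap 0.0075
18.83 along(mm) 106.49 tip(76) 182.49 lat 0.32 axis z -7.52 F along/lat/z 1.9 -0.5 -2.4 yaw 0.11 pitch z of x -0.03 gap 0.0076
```

Call:
send_rows:
  series: [-0.5,0,0,0,0,0,0,-1,0,0,0,0,0,0,-1.6,0,0,0,0,0,0,-2.2,0,0,0,0,0,0,-2.7,0,0,0,0,0,0,-3.2,0,0,0,0,0,0,-3.2,0,0,0,0,0,0]

```text
clock: 19.42
tcp_pos: [0.6515, -0.2553, 0.0471]
orientation: [0.001, 0.086, 0.996, -0.0]
wrist_force: [0.9, 0.5, -0.2]
finger_gap: 0.0076
```

```bash
python3 -c "
from h import *
rel();a=read_camera('side');read_camera('side');rel()
s=get_state();print(s['tcp_pos'])
cv2.imwrite('pics/v10.png',cv2.resize(a[170:310,220:360],(600,600),interpolation=2))"
```

```text
19.42 along(mm) 139.24 tip(76) 215.24 lat 0.23 axis z -7.03 F along/lat/z 0.8 0.7 -0.2 yaw 0.11 pitch z of x -0.07 gap 0.0076
19.52 along(mm) 138.02 tip(76) 214.02 lat 0.37 axis z -7.29 F along/lat/z -0.4 -0.9 -0.6 yaw 0.1 pitch z of x 0.02 gap 0.0071
[ 0.65028954 -0.25500422  0.04685998]
```

View pics/v10.png

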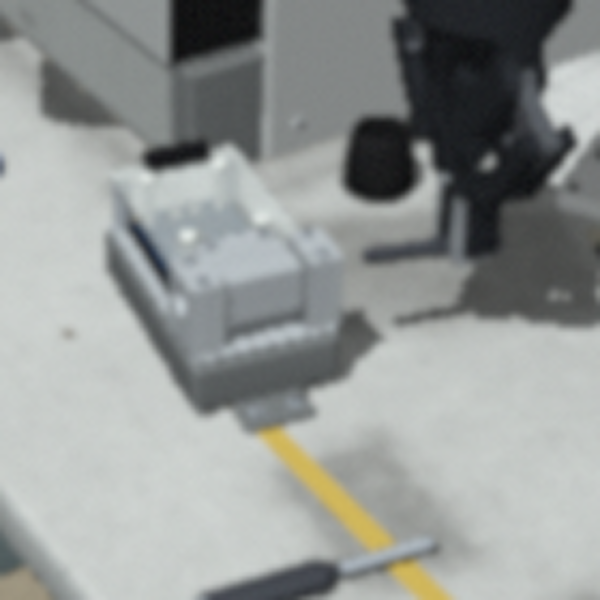

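Pin is fully out, held at (440,240) with free end (365,255); punch lies on the worktop at the bottom. Lift, move back clear of the cabinet, then to the tray.

Call:
send_rows:
  series: [-0.5,0,-2,0,0,0,0,-0.5,0,-6,0,0,0,0,-0.5,0,-10,0,0,0,0,0,0,-14,0,0,0,0,4,0,-15,0,0,0,0,8,0,-15,0,0,0,0,12,0,-15,0,0,0,0,15.5,0,-15,0,0,0,0,18,2,-15,0,0,0,0,18,6,-15,0,0,0,0]

```text
clock: 20.35
tcp_pos: [0.478, -0.1661, 0.1971]
orientation: [-0.001, 0.09, 0.996, -0.0]
wrist_force: [0.5, 0.9, 0.0]
finger_gap: 0.0074
```

```bash
python3 -c "
from h import *
s=get_state();print(s['tcp_pos'],s['finger_gap']);print(go([.49,.0,.2],np.pi))"
```

```text
[ 0.47800167 -0.16607364  0.19712025] 0.007435170175890928
(array([ 1.79, 16.55, -0.3 ]), array([ -0. ,  -0.2, -10.3]), 'rows', np.float64(3.993558770953442))
```

Call:
send_rows:
  series: [0.8,4,0,0,0,-5,0,1.2,8,0,0,0,-10,0,1.5,12,0,0,0,-10,0,1.8,16,0,0,0,-10,0,1.8,16.5,0,0,0,-10,0,1.8,16.5,0,0,0,-10,0,1.8,16.5,0,0,0,-10,0,1.8,16.5,0,0,0,-10,0]

```text
clock: 21.02
tcp_pos: [0.4937, -0.0004, 0.1971]
orientation: [0.0, -0.0, 1.0, -0.0]
wrist_force: [-0.2, 0.2, -0.6]
finger_gap: 0.0077
```

```bash
python3 - <<'E'
from h import *
for i in range(3): read_camera("side")
s=get_state();im=read_camera("wrist");r=silhouettes("wrist","tray")
print(s["clock"],s["tcp_pos"],get_state()["tcp_pos"],np.degrees(yaw()),s["finger_gap"])
cv2.imwrite("pics/w11.png",im)
for q in r[:1]:
    print(q["p"],q["box"]);c=cv2.minAreaRect(np.argwhere(q["pixels"])[:,::-1].astype(np.float32)); P=atz("wrist",cv2.boxPoints(c),.008);print(P.mean(0),P.round(3)[:,:2].tolist())
print([ (q["p"],q["box"]) for q in silhouettes("wrist","pin_mid")[:2]])
E
```

```text
21.1667 [ 0.49383339 -0.00076755  0.19700994] [ 0.49382542 -0.000494    0.19697914] 179.97494153087 0.0074573583881243
0.77 [255.9, 116.7, 154.6, 104.6]
[0.47935484 0.05580686 0.008     ] [[0.433, -0.026], [0.423, 0.126], [0.525, 0.144], [0.536, -0.021]]
[(0.59, [268.6, 173.5, 21.3, 140.1])]
```

View pics/w11.png

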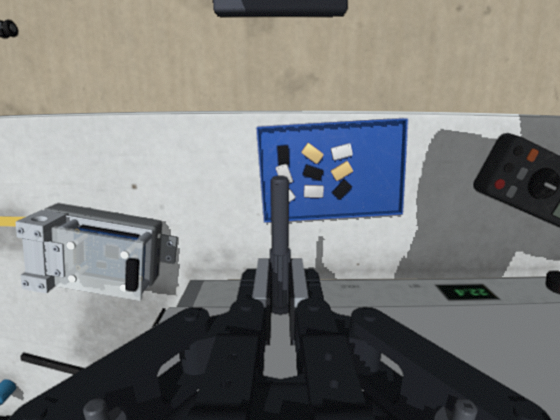

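Call:
send_rows:
  series: [-0.2,4,2,0,0,0,0,-0.2,5.7,5,0,0,0,0,-0.2,5.7,9,0,0,0,0,-0.2,5.7,12.5,0,0,0,0,-0.2,5.7,15,0,0,0,0,-0.2,5.7,16.5,0,0,0,0,-0.2,5.7,17,0,0,0,0,-0.2,5.7,17,0,0,0,0]

```text
clock: 21.98
tcp_pos: [0.4946, 0.0574, 0.0258]
orientation: [-0.001, -0.001, 1.0, 0.0]
wrist_force: [-0.4, 0.1, -0.8]
finger_gap: 0.0074
```

```bash
python3 - <<'E'
from h import *
for i in range(3): read_camera("side")
s=get_state();print(s["tcp_pos"],s["wrist_force"],s["finger_gap"])
E
```

```text
[0.49706386 0.05739411 0.0283818 ] [-0.62557041 -0.0855679  -1.23249897] 0.007810242734372776
```

Commanded height ≈ 0.027; lower another ~2.1 cm slowly.

Call:
send_rows:
  series: [0,0,0.5,0,0,0,0,0,0,1,0,0,0,0,0,0,1.4,0,0,0,0,0,0,1.8,0,0,0,0,0,0,2.1,0,0,0,0,0,0,2.1,0,0,0,0,0,0,2.1,0,0,0,0,0,0,2.1,0,0,0,0]

```text
clock: 22.8
tcp_pos: [0.4957, 0.0577, 0.006]
orientation: [-0.0, -0.001, 1.0, 0.0]
wrist_force: [-0.3, 0.7, -0.1]
finger_gap: 0.0077
```

```bash
python3 - <<'E'
from h import *
for i in range(2): read_camera("side")
s=get_state();print(s["tcp_pos"],s["wrist_force"],s["finger_gap"])
E
```

```text
[0.49576832 0.05766991 0.00608276] [-0.66443529 -0.24752299 -0.67090944] 0.007700386424870553
```

Call:
send_rows:
  series: [0,0,0.1,0,0,0,0.1,0,0,0.1,0,0,0,0.15,0,0,0.1,0,0,0,0.2,0,0,0.1,0,0,0,0.3,0,0,0.1,0,0,0,0.35,0,0,0.1,0,0,0,0.35,0,0,0.1,0,0,0,0.35]

```text
clock: 23.48
tcp_pos: [0.4957, 0.0577, 0.005]
orientation: [-0.0, -0.001, 1.0, 0.0]
wrist_force: [0.3, -0.2, 0.4]
finger_gap: 0.0303
```

Call:
send_rows:
  series: [0,0,-1,0,0,0,0.35,0,0,-3,0,0,0,0.35,0,0,-6,0,0,0,0.35,0,0,-10,0,0,0,0.35,0,0,-14,0,0,0,0.35,0,0,-18,0,0,0,0.35,0,0,-18,0,0,0,0.35,0,0,-18,0,0,0,0.35]

```text
clock: 24.15
tcp_pos: [0.4978, 0.0576, 0.1888]
orientation: [0.004, -0.001, 1.0, -0.0]
wrist_force: [0.6, -0.4, -0.6]
finger_gap: 0.0297
```

```bash
python3 - <<'E'
from h import *
for i in range(3): read_camera("side")
s=get_state();im=read_camera("wrist");print(s["clock"],s["tcp_pos"],s["finger_gap"])
for l in("pin_mid","tray"):
    for q in silhouettes("wrist",l)[:1]:
        c=cv2.minAreaRect(np.argwhere(q["pixels"])[:,::-1].astype(np.float32)); P=atz("wrist",cv2.boxPoints(c),.008);print(l,q["p"],q["box"],P.mean(0))
b=read_camera("side");print([(l,q["p"],q["box"]) for l in("lid_mid","loupe","spool","tray","punch_grip") for q in silhouettes("side",l)[:1]])
cv2.imwrite("pics/v12.png",np.hstack([cv2.resize(im[90:330,130:450],(460,345)),cv2.resize(b[150:360,140:420],(340,255)).copy() if 0 else cv2.resize(b[150:360,140:420],(340,345))]))
E
```

```text
24.3 [0.49471197 0.05770087 0.18414011] 0.029740836796696587
pin_mid 0.83 [274.5, 136.0, 11.0, 70.0] [0.47790283 0.05700907 0.008     ]
tray 0.91 [194.7, 117.3, 154.6, 110.2] [0.47948207 0.0522439  0.008     ]
[('lid_mid', 0.6, [247.2, 203.1, 42.1, 41.4]), ('loupe', 0.88, [299.3, 196.6, 18.4, 21.9]), ('spool', 0.74, [371.0, 267.4, 31.5, 32.6]), ('tray', 0.9, [153.6, 182.9, 69.6, 41.1]), ('punch_grip', 0.64, [262.9, 293.4, 59.3, 23.6])]
```

Numeric checks agree: the pin lies at the tray's middle (about 2 mm and 5 mm off), and the lid, loupe, spool and tray are where they stood within a few pixels. Handing in.

```bash
python3 -c "
from h import *
print(hand_in());print(get_state()['clock'])"
```

```text
the job is handed in; nothing more can be done
None
the job is handed in; nothing more can be done
```

I pushed the pin loose, drew it out and laid it in the tray, then handed the job in at about 24.5 s. No verdict was reported.

- **Pushing the pin:** the punch met 5 to 9 N. At roughly 26 mm of travel, judged from the punch position, the force fell to zero. I pushed it about 5 mm further so the head end could be gripped.
- **Punch:** laid flat on the worktop at about (0.474, −0.356), well away from the tray. A side picture after I released it showed it lying there.
- **Pin:** gripped behind the head, drawn out with under 4 N of measured force, and released from a few mm above the tray floor. The last wrist view put its middle at (0.478, 0.057), against a tray centre of (0.479, 0.052).
- **Lid, tray, loupe and spool:** the last side view shows them within about 2 to 4 px of where they started. That is within the detectors' scatter, though each pixel is nearly 2 mm.
- **Gripper:** open about 18 cm above the tray, touching nothing.

**Checks that failed or disagreed:**
- I could not view the final picture because the 12-picture limit was used up, so the end state rests on the detectors' numbers.
- My first position measurements were several mm off because the arm was still settling. I measured again once it was still before acting on them.
- Where the punch first met resistance, the readings could not tell the pin from the ear. Pushing on settled it, because what it met gave way, and a side picture then showed the nose in the bore.

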